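# Half-turn and nest the carry caddy in its tub

## Task

Pick up the empty carry caddy by its grip bar, turn it half a turn so that its lugs match the slots of the tub on the rail plate, and nest it fully home, flat on the tub's floor, and let go. The tub may have slid a little along its rails, so feel for the slots with a light touch: never press or drop the caddy onto the tub with more than 50 N. Leave the other things on the bench where they are.

Things in the scene. Friction and masses are not known exactly. Their poses are not given: they have to be found in the camera images.
- caddy: Loose, empty grey plastic carry caddy, about 0.25 kg: open box 110 mm long (its x), 66 mm wide (y), 60 mm tall, with a fixed grip bar overhead along x. Origin: centre of its underside, z up. Starts on the bench with its +x roughly opposite to the dock's +x (half a turn, give or take 35 degrees).
- caddy_bar (a point): Centre of the caddy's grip bar, 103 mm above its underside; axes as the caddy's. The bar is 14 mm wide (along y) and 14 mm tall, 98 mm long between its end posts, with 36 mm of free height between bar and box rim: grip it across, from above.
- caddy_lug_end (a point): Middle of the caddy's +x end wall, 55 mm from its middle, 30 mm up. Each long side has two upright lugs that stick out 12 mm (90 mm over the lugs), 12 mm wide along x, from the underside up to 45 mm, centred at caddy x = +40 mm and -20 mm: so one end (+x, this one) has lugs close to it, the other has not.
- dock: Fixed aluminium rail plate 170 x 120 x 6 mm on the bench, with the grey plastic tub on it. Origin: centre of the plate's underside; x along its length, z up. The tub is centred across y and square to the plate, but along x it stands anywhere up to 14 mm either way from the plate's centre; only the plate's pose is given. It is stiff: it does not slide under the forces allowed.
- dock_rim (a point): Point over the plate's centre at the height of the tub's rim, 56 mm above the bench (axes as the dock's). The tub is 122 x 104 mm outside, 116 (x) x 74 mm (y) inside. Its long sides are 15 mm thick ledges, each with two upright slots 15 mm wide along x, 12 mm deep, open to the top and inside, centred 40 mm towards +x and 20 mm towards -x of the tub's middle.
- dock_floor (a point): Point over the plate's centre at the tub's inner floor, 10 mm above the bench. With caddy +x along dock +x the lugs enter the slots (play 1.5 mm each way along x, 4 mm across) and the caddy sinks 46 mm below the rim until its underside is on this floor: nested. Turned the other way, or off along x, the lugs land on the flat ledge tops and it stands at rim height: stacked.
- snackbox: Bystander, leave alone: blue snack container, 75 x 100 x 67 mm. Origin: centre of its underside.
- jar: Bystander, leave alone: clear glass storage jar with a metal lid, 80 mm across, 120 mm tall. Origin: centre of its underside.
- flask: Bystander, leave alone: aluminium bottle with a black flip cap, 68 mm across, 190 mm tall. Origin: centre of its underside.
- cup: Bystander, leave alone: red plastic cup, 74 mm across, 90 mm tall. Origin: centre of its underside.
- fork: Bystander, leave alone: bamboo fork lying flat, 185 mm long, 26 mm wide, 6 mm thick. Origin: centre of its underside (near its middle).
- ramekin: Bystander, leave alone: white ceramic ramekin, 72 mm across, 45 mm tall, standing between the working places. Origin: centre of its underside.
- spice: Bystander, leave alone: small spice jar, 44 mm across, 75 mm tall, standing between the working places. Origin: centre of its underside.

How it is judged:
On the way, in this order (a step that is already met when the one before it is completed fails the run):
1. the caddy is lifted clear of the bench (height (world z) of caddy above 0.03 m), for 0.1 s.
2. the caddy is held over the tub, above its rim, upright and turned so that its lug end points along the dock's +x (horizontal distance between caddy and dock below 0.03 m and x of caddy_lug_end in the frame of dock above 0.02 m and angle between the x axis of caddy and the x axis of dock, either way round below 0.15 rad and angle between caddy's own z axis and vertical below 0.2 rad and height (world z) of caddy above 0.05 m), for 0.1 s.
At the end, for the whole second after the job is handed in: The caddy stands nested in the tub, lug end along the dock's +x: its underside within 3 mm of the tub's floor (less than 13 mm above the bench), within 18 mm of the dock's centre along x and 6 mm across, upright within 0.04 rad, let go and at rest (x of caddy in the frame of dock between -0.018 and 0.018 m and y of caddy in the frame of dock between -0.006 and 0.006 m and z of caddy in the frame of dock below 0.013 m and x of caddy_lug_end in the frame of dock above 0.035 m and angle between caddy's own z axis and vertical below 0.04 rad and angle between the x axis of caddy and the x axis of dock, either way round below 0.1 rad and contact force between caddy and dock above 0.3 N and contact force between caddy and the fingers below 0.1 N and linear speed of caddy below 0.01 m/s and angular speed of caddy below 0.1 rad/s); the robot touches nothing.
It fails at once if the caddy is pressed, wedged or dropped onto the dock and its tub with more than 50 N (contact force between caddy and dock above 50 N).
It fails at once if a bystander is moved more than 25 mm or tipped (distance of any of snackbox, jar, flask, cup, fork, ramekin, spice from where it was at the start of the episode above 0.025 m or angle between any of snackbox, jar, flask, cup, fork, ramekin, spice's own z axis and vertical above 0.4 rad).
It also fails if it takes over 72 s, if anything falls off the work surface, if the arm or the gripper's body presses on something with over 40 N, if the wrist force passes 120 N, or if a joint passes its speed limit or range.

## Robot

A 7-joint arm with a two-finger parallel gripper is mounted at the origin on the work surface. World frame = base frame: x ahead of the robot, y to its left, z up, the work surface at z = 0. Lengths are in m, angles in rad, forces in N, time in s.
With the tool pointing down it reaches from about 0.425 to 0.925 m from the base axis. Payload 6.8 kg.
Tool frame: the origin (TCP) lies at the very end of the fingers, on their centre line; the grasp point (between the pads) lies 19 mm behind it; z points along the fingers, y is the line along which they close (so a half turn about z gives the same grasp; the last joint's range is limited). The gripper opens to 85 mm and grips with 20 to 120 N. Pads are 22 mm wide; open, the fingers measure 114 mm over their backs; the gripper's body (76 mm by 85 mm) begins 54 mm behind the grasp point. The pads swing forward as they close: fully open they stand 13 mm farther back than shut.
Start: joints at [-1.26, 0.477, 0.022, 1.555, -0.011, 1.109, -0.083], TCP at [0.274, 0.617, 0.231] pointing down, gripper open.
Joint ranges: [-2.96, 2.96], [-0.34, 2.1], [-1.41, 1.46], [0.24, 2.44], [-1.37, 4.51], [0.17, 1.92], [-2.96, 2.96]. Speed limits (rad/s): [2.39, 2.39, 3.14, 3.14, 3.14, 3.14, 3.14].

## Interface

Orientations are given as a unit quaternion [w, x, y, z].
In Python, from station import bot gives the robot as it stands.
- The arm moves only by the tool jog_arm, never from a script. Its argument "motion" is a list of rows, each a list of 7 numbers: the turn, a rotation vector about the tool's x, y, z in rad, then the shift along the tool's x, y, z in mm, then the finger opening in mm, from 0 to 85.4. A call has 1 to 10 rows; each row is the pose to reach, as a shift and turn from the pose commanded when the call began, along the tool's axes at that moment; what a row does not reach only later rows make up. A row lasts 1/8 s, in which the tool goes at most 62.5 mm and 10.7 degrees, less where a joint would pass 70% of its speed; a pose out of reach is approached as far as the arm can. A call with a gripper value outside its range is refused whole. The fingers move at their own pace and stop on an object; "grip_force" is the grip in N (left out, the last holds). Time passes only in rows, so rows that repeat a pose let the fingers close. It gives the time, the measured TCP pose, the force, the opening and the grip force at its end, in the units of the state.
- bot.get_obs(): the state, without advancing time (a new reading comes with each control period).
- bot.read_camera(name): name is "scene" or "top" or "wrist"; returns a dict with "pixels" (480x640x3 uint8, red, green, blue), "camera_matrix" (3x3 intrinsics, pixels), "T" (4x4, takes a point from camera to world coordinates); the wrist camera has in their place "tool_from_camera" (4x4, takes a point from camera to tool coordinates, whose origin is the TCP and whose axes are the flange's). Camera axes: x right, y down, z forward; pixel columns grow to the right and rows downward; lengths in m; the calibration is good to about 2 mm. A picture is of the moment at which its call begins: read the wrist's pose just before it. There is no depth.
- bot.hand_in(): hands the job in; it is judged then, once.
Trained networks look in a picture, given as the dict that the camera call returned (one of the last four; its "shot" number tells which), for a name from the list of things; names that differ only in an ending like _2 or _b are one class to them, and where a whole thing is asked for, a point or a joint stands for the part that bears it (a point fixed in the world has none). Each returns a list of dicts, best first, with "score" (0 to 1); they miss things now and then, are a little off and sometimes report something else, mostly with a low value. They report only what shows in the picture. A call takes as long as a camera call.
- bot.spot_in(thing, picture): "xy" ([column, row] in pixels, amid what is visible of it).
- bot.tip_of(thing, picture): "xy" ([column, row] in pixels: a listed point, or the origin of a listed thing).
The state is a dict: "t": time; "q": joint angles; "joint_vel": joint speeds; "joint_torque": joint torques, N m; "eef_pos": TCP position; "tool_rot": TCP orientation; "contact_force": force on the tool from outside, world axes, zero at the start; "torque": the same for the moment, N m; "gripper_width": opening from 0.0 (shut) to 1.0 (fully open); "grasp_force": force on a finger pad.
Only numpy, scipy, OpenCV 4.12 (cv2) and the standard library are available. Lean on these libraries where they do the work, as an engineer would, in place of code of your own. Each camera call takes 0.05 s, during which the arm holds its last target. There are 200 camera calls.

## Working session

There is one attempt and no reset: what is moved stays moved. The work goes in short steps, Python scripts to look and compute and a tool call to move; the robot and the scene stay as the last step left them, time stands still between calls to the robot, and variables do not carry over. Pictures are saved under pics/ and viewed, at most 10 in all, crops included, and the job is handed in when it is done.

Besides the shell and the picture viewer there is one more tool, called after "Call:" as name([rows], argument=value, ...), one row to a line, values as JSON. jog_arm: Moves the arm, as the interface text tells. Its arguments: {"type":"object","properties":{"motion":{"type":"array"},"grip_force":{"type":"number"}},"required":["motion"]}

```bash
mkdir -p pics; cat > h.py <<'E'
import numpy as np, cv2
from station import bot
from scipy.spatial.transform import Rotation as R
def shot(n,save=None):
    o=bot.get_obs(); p=bot.read_camera(n)
    if save: cv2.imwrite('pics/'+save,p['pixels'][:,:,::-1])
    if n=='wrist':
        M=np.eye(4);q=np.array(o['tool_rot']);M[:3,:3]=R.from_quat(q[[1,2,3,0]]).as_matrix();M[:3,3]=o['eef_pos']
        p['W']=M@np.array(p['tool_from_camera'])
    else: p['W']=np.array(p['T'])
    return p
def onz(p,xy,z):
    d=p['W'][:3,:3]@np.linalg.solve(np.array(p['camera_matrix']),[xy[0],xy[1],1.]);c=p['W'][:3,3]
    return c+d*(z-c[2])/d[2]
def pix(p,X):
    X=np.atleast_2d(X);c=(X-p['W'][:3,3])@p['W'][:3,:3];u=c@np.array(p['camera_matrix']).T
    return u[:,:2]/u[:,2:]
E
python3 - <<'E'
from h import *
o=bot.get_obs();print({k:np.round(v,3) for k,v in o.items()})
Z=dict(caddy=0,caddy_bar=.103,caddy_lug_end=.03,dock=0,dock_rim=.056,dock_floor=.01,snackbox=0,jar=0,flask=0,cup=0,fork=0,ramekin=0,spice=0)
for n in('top','scene'):
    p=shot(n,n+'0.png'); print(n,p['W'][:3,3].round(2))
    for t,z in Z.items():
        r=bot.tip_of(t,p)[:2]
        print(t,[(np.round(a['xy']),round(a['score'],2),onz(p,a['xy'],z).round(3)) for a in r])
E
```

```text
{'t': np.float64(0.0), 'q': array([-1.26 ,  0.478,  0.022,  1.557, -0.012,  1.109, -0.083]), 'joint_vel': array([-0.001, -0.001, -0.001, -0.002,  0.   ,  0.   , -0.   ]), 'joint_torque': array([ 0.0000e+00, -5.9644e+01,  1.6080e+00, -2.8120e+01,  1.3000e-02,
        9.0000e-03, -0.0000e+00]), 'eef_pos': array([0.274, 0.616, 0.23 ]), 'tool_rot': array([-0.   ,  0.208,  0.978, -0.001]), 'contact_force': array([-0.066,  0.522,  0.263]), 'torque': array([-0.032, -0.021, -0.031]), 'grasp_force': np.float64(0.0), 'gripper_width': np.float64(1.001)}
top [0.51 0.02 0.89]
caddy [(array([183., 266.]), 0.77, array([0.577, 0.228, 0.   ]))]
caddy_bar [(array([474., 244.]), 0.69, array([ 0.59 , -0.237,  0.103])), (array([167., 259.]), 0.59, array([0.58 , 0.227, 0.103]))]
caddy_lug_end [(array([183., 304.]), 0.97, array([0.513, 0.221, 0.03 ]))]
dock [(array([463., 247.]), 0.78, array([ 0.598, -0.25 ,  0.   ]))]
dock_rim [(array([473., 249.]), 0.66, array([ 0.587, -0.25 ,  0.056]))]
dock_floor [(array([461., 249.]), 0.56, array([ 0.593, -0.244,  0.01 ])), (array([185., 266.]), 0.26, array([0.577, 0.
[... 946 characters left out ...]
 array([ 0.825, -0.205,  0.056]))]
dock_floor [(array([198., 253.]), 0.71, array([ 0.593, -0.257,  0.01 ]))]
snackbox [(array([489., 348.]), 0.95, array([0.751, 0.252, 0.   ])), (array([201., 230.]), 0.67, array([ 0.503, -0.29 ,  0.   ]))]
jar [(array([408., 339.]), 0.61, array([0.751, 0.136, 0.   ]))]
flask [(array([330., 338.]), 0.79, array([0.764, 0.021, 0.   ]))]
cup [(array([267., 327.]), 0.84, array([ 0.756, -0.078,  0.   ]))]
fork [(array([163., 324.]), 0.59, array([ 0.772, -0.244,  0.   ])), (array([333., 339.]), 0.34, array([0.765, 0.026, 0.   ]))]
ramekin [(array([335., 228.]), 0.65, array([ 0.459, -0.012,  0.   ]))]
spice [(array([333., 269.]), 0.61, array([0.596, 0.002, 0.   ]))]
```

View pics/top0.png

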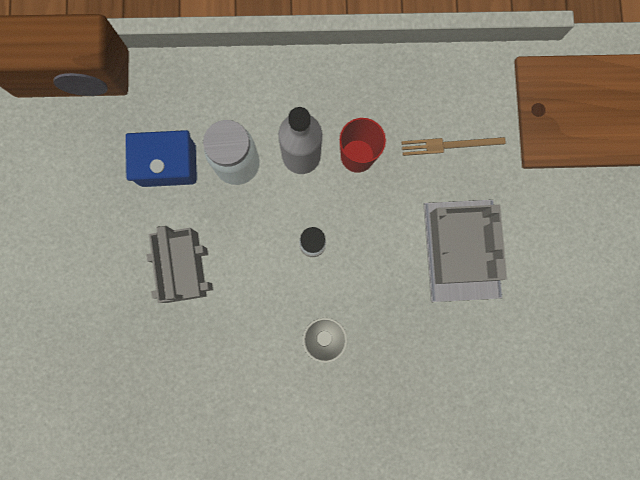

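View pics/scene0.png

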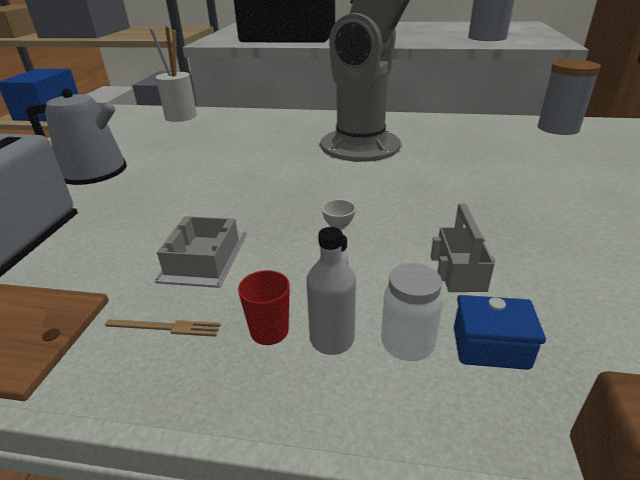

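The top view shows the caddy with its lug end at (183,304), pointing toward world −x. The tub has slots near its upper edge (row 213), so dock +x is about world +x, and it stands toward +x on the plate. Next I move over the caddy for a closer look.

Call:
jog_arm([
  [0,0,-0.52,-438,-231,-40,85],
  [0,0,-0.52,-438,-231,-40,85],
  [0,0,-0.52,-438,-231,-40,85],
  [0,0,-0.52,-438,-231,-40,85],
  [0,0,-0.52,-438,-231,-40,85],
  [0,0,-0.52,-438,-231,-40,85],
  [0,0,-0.52,-438,-231,-40,85],
  [0,0,-0.52,-438,-231,-40,85],
  [0,0,-0.52,-438,-231,-40,85],
  [0,0,-0.52,-438,-231,-40,85],
])

```text
t: 2.65
eef_pos: [0.5804, 0.2278, 0.2712]
tool_rot: [-0.0, -0.05, 0.999, 0.0]
contact_force: [-0.5, -0.3, -0.5]
gripper_width: 0.995
grasp_force: 0.0
```

```bash
python3 - <<'E'
from h import *
o=bot.get_obs();print({k:np.round(o[k],3) for k in('t','q','eef_pos','tool_rot')})
p=shot('wrist','w1.png');print(p['W'].round(3))
for t,z in dict(caddy=0,caddy_bar=.103,caddy_lug_end=.03).items():
    print(t,[(np.round(a['xy']),round(a['score'],2),onz(p,a['xy'],z).round(4)) for a in bot.tip_of(t,p)[:2]])
E
```

```text
{'t': np.float64(2.65), 'q': array([-0.535,  0.359,  0.08 ,  1.644, -0.032,  1.141,  1.226]), 'eef_pos': array([0.58 , 0.228, 0.271]), 'tool_rot': array([-0.   , -0.05 ,  0.999,  0.   ])}
[[-0.101  0.961  0.256  0.516]
 [ 0.995  0.097  0.027  0.221]
 [ 0.001  0.258 -0.966  0.414]
 [ 0.     0.     0.     1.   ]]
caddy [(array([316., 194.]), 0.93, array([0.5721, 0.2285, 0.    ]))]
caddy_bar [(array([318., 210.]), 0.9, array([0.5721, 0.2301, 0.103 ]))]
caddy_lug_end [(array([318., 150.]), 0.62, array([0.52  , 0.2243, 0.03  ]))]
```

View pics/w1.png

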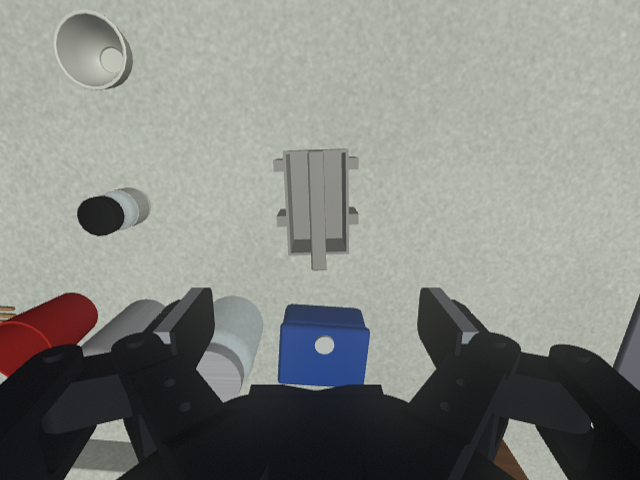

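The lug end is at the top of the image (318,150). The bar runs from (317,152) to (319,269) and is almost aligned with the tool.

```bash
python3 - <<'E'
from h import *
p=shot('wrist')
a=onz(p,(317,152),.11);b=onz(p,(319,269),.11);print(a,b,np.linalg.norm(a-b),(a+b)/2,np.degrees(np.arctan2(*(a-b)[1::-1])))
a=onz(p,(284,150.5),.06);b=onz(p,(349,149.5),.06);c=onz(p,(351,254),.06);d=onz(p,(290,255),.06);print(a,b,c,d,(a+b+c+d)/4)
print(np.degrees(np.arctan2(*((a+b)-(c+d))[1::-1])))
x=R.from_quat(np.roll(bot.get_obs()['tool_rot'],-1)).as_matrix();print(x.round(3))
E
```

```text
[0.52017225 0.22460578 0.11      ] [0.62638584 0.23769925 0.11      ] 0.10701760421662027 [0.57327905 0.23115251 0.11      ] -172.97232222452564
[0.52301339 0.19191366 0.06      ] [0.51528963 0.25657338 0.06      ] [0.62396635 0.27287219 0.06      ] [0.63194014 0.20719686 0.06      ] [0.57355238 0.23213903 0.06      ]
-171.74200351447507
[[-0.995 -0.103 -0.   ]
 [-0.103  0.995  0.   ]
 [ 0.     0.    -1.   ]]
```

Call:
jog_arm([
  [0,0,-0.025,6.5,3.5,60,85],
  [0,0,-0.025,6.5,3.5,120,85],
  [0,0,-0.025,6.5,3.5,160,85],
  [0,0,-0.025,6.5,3.5,187,85],
  [0,0,-0.025,6.5,3.5,187,85],
  [0,0,-0.025,6.5,3.5,187,5],
  [0,0,-0.025,6.5,3.5,187,5],
  [0,0,-0.025,6.5,3.5,187,5],
  [0,0,-0.025,6.5,3.5,187,5],
  [0,0,-0.025,6.5,3.5,187,5],
], grip_force=60)

```text
t: 4.15
eef_pos: [0.5742, 0.2302, 0.0847]
tool_rot: [0.0, -0.063, 0.998, 0.0]
contact_force: [-0.2, -1.2, 2.7]
gripper_width: 0.15
grasp_force: 62.2
```

Call:
jog_arm([
  [0,0,0,0,0,-20,5],
  [0,0,0,0,0,-50,5],
  [0,0,0,0,0,-90,5],
  [0,0,0,0,0,-130,5],
  [0,0,0,0,0,-145,5],
  [0,0,0,0,0,-145,5],
  [0,0,0,0,0,-145,5],
])

```text
t: 5.03
eef_pos: [0.5728, 0.2299, 0.2275]
tool_rot: [-0.001, -0.063, 0.998, -0.001]
contact_force: [0.7, -0.1, -2.0]
gripper_width: 0.155
grasp_force: 61.5
```

```bash
python3 - <<'E'
from h import *
o=bot.get_obs();print({k:np.round(o[k],3) for k in('t','q','eef_pos','tool_rot','contact_force','gripper_width')})
p=shot('top')
# crop dock x4
cv2.imwrite('pics/dock.png',cv2.resize(p['pixels'][190:310,400:530,::-1],None,fx=5,fy=5,interpolation=cv2.INTER_CUBIC))
E
```

```text
{'t': np.float64(5.025), 'q': array([-0.537,  0.387,  0.071,  1.706, -0.031,  1.053,  1.242]), 'eef_pos': array([0.573, 0.23 , 0.227]), 'tool_rot': array([-0.001, -0.063,  0.998, -0.001]), 'contact_force': array([ 0.693, -0.14 , -1.997]), 'gripper_width': np.float64(0.155)}
```

View pics/dock.png

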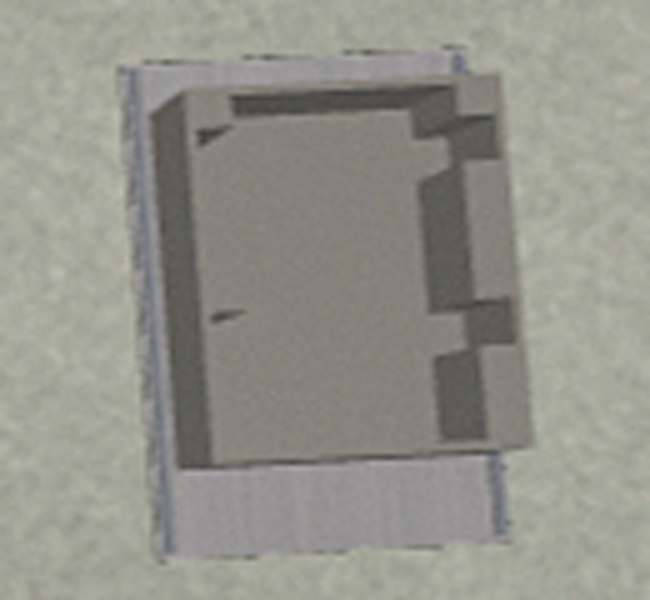

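```bash
python3 - <<'E'
from h import *
p=shot('top')
f=lambda P,z:np.array([onz(p,(400-.4+u/5,190-.4+v/5),z)[:2] for u,v in P])
ang=lambda d:np.degrees(np.arctan2(d[1],d[0]))
for P,z in (([(188,88),(500,72),(532,445),(213,465)],.056),([(122,68),(462,48),(508,543),(160,558)],.006)):
    Q=f(P,z);print(Q.round(4).tolist(),Q.mean(0).round(4),ang((Q[0]+Q[1])-(Q[2]+Q[3])),[np.linalg.norm(Q[i]-Q[i-1]).round(4) for i in range(4)])
S=f([(495,118),(497,160),(511,300),(514,345)],.056);print(S)
Q=f([(188,88),(500,72),(532,445),(213,465)],.056)
u=(Q[0]+Q[1]-Q[2]-Q[3]);u/=np.linalg.norm(u);print((S-Q.mean(0))@u)
E
```

```text
[[0.6571, -0.1948], [0.6599, -0.297], [0.5386, -0.2994], [0.535, -0.1965]] [ 0.5976 -0.2469] 0.9308843822149839 [np.float64(0.1222), np.float64(0.1022), np.float64(0.1213), np.float64(0.103)]
[[0.6736, -0.1851], [0.6778, -0.3032], [0.5077, -0.3079], [0.5059, -0.1896]] [ 0.5912 -0.2464] 1.5710744798593403 [np.float64(0.1678), np.float64(0.1181), np.float64(0.1702), np.float64(0.1183)]
[[ 0.64481326 -0.29438566]
 [ 0.6310297  -0.29413562]
 [ 0.58537266 -0.29568569]
 [ 0.57082219 -0.29569475]]
[ 0.04639152  0.03261383 -0.01306236 -0.02761106]
```

Call:
jog_arm([
  [0,0,0.1,2,-12,0,5],
  [0,0,0.27,5,-35,0,5],
  [0,0,0.44,8,-61,0,5],
  [0,0,0.61,11,-87,0,5],
  [0,0,0.78,14,-112,0,5],
  [0,0,0.95,17,-138,0,5],
  [0,0,1.12,20,-163,0,5],
  [0,0,1.29,23,-187,0,5],
  [0,0,1.46,26,-211,0,5],
  [0,0,1.63,29,-233,0,5],
])

```text
t: 6.38
eef_pos: [0.5738, -0.0054, 0.2282]
tool_rot: [-0.0, 0.685, 0.728, -0.001]
contact_force: [0.4, -0.4, -3.2]
gripper_width: 0.151
grasp_force: 61.5
```

```bash
python3 - <<'E'
from h import *
o=bot.get_obs();print({k:np.round(o[k],4) for k in('t','q','eef_pos','tool_rot','contact_force','gripper_width')})
x=R.from_quat(np.roll(o['tool_rot'],-1)).as_matrix()
print(np.degrees(np.arctan2(x[1,0],x[0,0])),1000*x.T@(np.array([.5975,-.2467,.2275])-o['eef_pos']))
E
```

```text
{'t': np.float64(6.375), 'q': array([-0.4736,  0.3353,  0.4724,  1.83  , -0.1761,  1.0196,  0.1303]), 'eef_pos': array([ 0.5738, -0.0054,  0.2282]), 'tool_rot': array([-5.000e-04,  6.852e-01,  7.284e-01, -9.000e-04]), 'contact_force': array([ 0.3819, -0.4241, -3.2198]), 'gripper_width': np.float64(0.1513)}
93.50327500517122 [-242.30784398    8.91353648    0.77986758]
```

Call:
jog_arm([
  [0,0,0.12,-18,1,0,5],
  [0,0,0.29,-44,2,0,5],
  [0,0,0.46,-70,3,0,5],
  [0,0,0.63,-96,4,0,5],
  [0,0,0.8,-122,5,0,5],
  [0,0,0.97,-148,6,0,5],
  [0,0,1.14,-174,7,0,5],
  [0,0,1.31,-200,8,0,5],
  [0,0,1.47,-226,8.5,0,5],
  [0,0,1.6,-242,9,0,5],
])

```text
t: 7.62
eef_pos: [0.599, -0.2466, 0.2281]
tool_rot: [0.0, 1.0, 0.016, -0.001]
contact_force: [-0.2, 0.9, -1.1]
gripper_width: 0.148
grasp_force: 61.4
```

Call:
jog_arm([
  [0,0,0,0,0,15,5],
  [0,0,0,0,0,40,5],
  [0,0,0,0,0,60,5],
  [0,0,0,0,0,60,5],
  [0,0,0,0,0,60,5],
])

```text
t: 8.25
eef_pos: [0.5999, -0.2453, 0.1697]
tool_rot: [0.0, 1.0, 0.019, 0.0]
contact_force: [-0.4, -0.9, -2.2]
gripper_width: 0.153
grasp_force: 61.4
```

```bash
python3 - <<'E'
from h import *
o=bot.get_obs();print({k:np.round(o[k],4) for k in('t','q','eef_pos','tool_rot','contact_force','torque','gripper_width')})
x=R.from_quat(np.roll(o['tool_rot'],-1)).as_matrix()
print(np.degrees(np.arctan2(x[1,0],x[0,0])))
p=shot('wrist','w2.png')
E
```

```text
{'t': np.float64(8.25), 'q': array([-0.2593,  0.6196,  0.8104,  1.7213, -0.5144,  1.026 , -0.7991]), 'eef_pos': array([ 0.5999, -0.2453,  0.1697]), 'tool_rot': array([1.000e-04, 9.998e-01, 1.930e-02, 2.000e-04]), 'contact_force': array([-0.4219, -0.9378, -2.1908]), 'torque': array([-0.0064, -0.0198,  0.0349]), 'gripper_width': np.float64(0.1528)}
2.2101304370612826
```

View pics/w2.png

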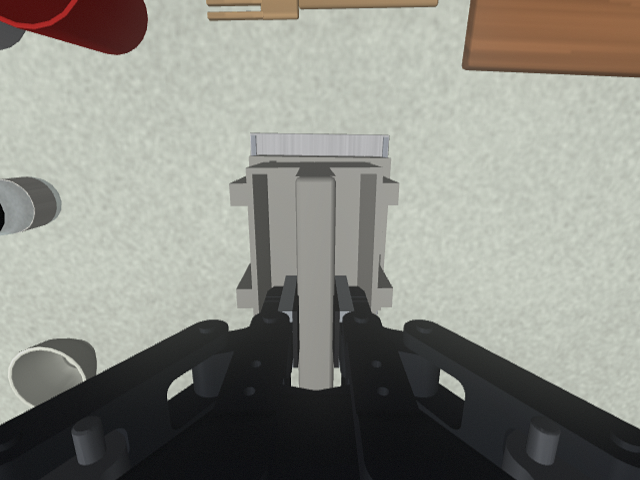

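```bash
python3 - <<'E'
from h import *
p=shot('wrist')
I=p['pixels']
cv2.imwrite('pics/c.png',cv2.resize(I[120:320,220:410,::-1],None,fx=4,fy=3,interpolation=cv2.INTER_CUBIC)[:600])
for n,P,z in (('plate',[(251,133),(389,136)],.006),('tub',[(249,157),(391,158)],.056),('caddy rim',[(247,166),(388,167)],.145),('bar top',[(297,178),(335,178)],.195)):
    print(n,[onz(p,q,z).round(4).tolist() for q in P])
E
```

```text
plate [[0.6735, -0.187, 0.006], [0.6756, -0.3055, 0.006]]
tub [[0.6552, -0.1945, 0.056], [0.6585, -0.2982, 0.056]]
caddy rim [[0.6542, -0.2102, 0.145], [0.6564, -0.278, 0.145]]
bar top [[0.654, -0.2369, 0.195], [0.6545, -0.2498, 0.195]]
```

View pics/c.png

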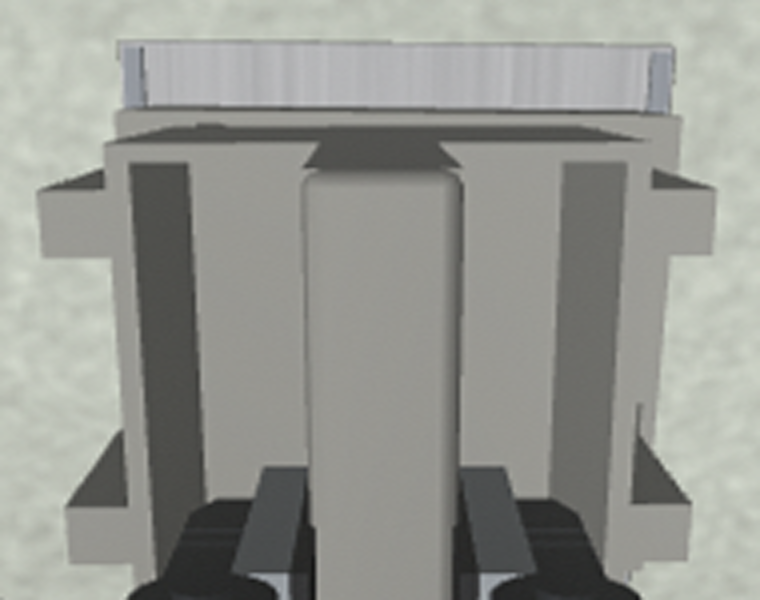

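Call:
jog_arm([
  [0,0,0.01,-3.5,2,10,5],
  [0,0,0.01,-3.5,2,20,5],
  [0,0,0.01,-3.5,2,24,5],
  [0,0,0.01,-3.5,2,24,5],
  [0,0,0.01,-3.5,2,24,5],
])

```text
t: 8.98
eef_pos: [0.5964, -0.2476, 0.1455]
tool_rot: [0.0, 1.0, 0.014, 0.0]
contact_force: [1.1, 0.5, -2.1]
gripper_width: 0.151
grasp_force: 61.4
```

Call:
jog_arm([
  [0,0,0,0,0,2,5],
  [0,0,0,0,0,4,5],
  [0,0,0,0,0,6,5],
  [0,0,0,0,0,7,5],
  [0,0,0,0,0,7,5],
])

```text
t: 9.6
eef_pos: [0.5961, -0.2474, 0.1382]
tool_rot: [-0.0, 1.0, 0.014, -0.0]
contact_force: [0.2, 0.5, -1.6]
gripper_width: 0.152
grasp_force: 61.4
```

Call:
jog_arm([
  [0,0,0,0,0,1,5],
  [0,0,0,0,0,2,5],
  [0,0,0,0,0,3,5],
  [0,0,0,0,0,4,5],
  [0,0,0,0,0,4,5],
])

```text
t: 10.22
eef_pos: [0.5961, -0.2474, 0.1342]
tool_rot: [-0.0, 1.0, 0.014, -0.0]
contact_force: [0.3, 0.7, -1.6]
gripper_width: 0.15
grasp_force: 61.4
```

Call:
jog_arm([
  [0,0,0,0,0,2,5],
  [0,0,0,0,0,5,5],
  [0,0,0,0,0,8,5],
  [0,0,0,0,0,11,5],
  [0,0,0,0,0,14,5],
  [0,0,0,0,0,16,5],
  [0,0,0,0,0,16,5],
])

```text
t: 11.1
eef_pos: [0.5961, -0.2474, 0.1181]
tool_rot: [-0.0, 1.0, 0.014, -0.0]
contact_force: [-0.9, 0.6, -1.2]
gripper_width: 0.151
grasp_force: 61.4
```

Call:
jog_arm([
  [0,0,0,0,0,2,5],
  [0,0,0,0,0,5,5],
  [0,0,0,0,0,8,5],
  [0,0,0,0,0,11,5],
  [0,0,0,0,0,14,5],
  [0,0,0,0,0,17,5],
  [0,0,0,0,0,19,5],
  [0,0,0,0,0,19,5],
])

```text
t: 12.1
eef_pos: [0.5961, -0.2474, 0.0991]
tool_rot: [-0.0, 1.0, 0.014, -0.0]
contact_force: [0.9, 0.2, -2.2]
gripper_width: 0.149
grasp_force: 61.4
```

Call:
jog_arm([
  [0,0,0,0,0,1,5],
  [0,0,0,0,0,2,5],
  [0,0,0,0,0,3,5],
  [0,0,0,0,0,3.8,5],
  [0,0,0,0,0,3.8,5],
])

```text
t: 12.72
eef_pos: [0.5961, -0.2474, 0.0954]
tool_rot: [-0.0, 1.0, 0.014, -0.0]
contact_force: [-0.0, -0.8, -2.5]
gripper_width: 0.153
grasp_force: 61.4
```

Call:
jog_arm([
  [0,0,0,0,0,0.5,5],
  [0,0,0,0,0,0.8,5],
  [0,0,0,0,0,0.8,5],
])

```text
t: 13.1
eef_pos: [0.5963, -0.2474, 0.0949]
tool_rot: [-0.0, 1.0, 0.014, 0.0]
contact_force: [0.1, 1.2, -0.0]
gripper_width: 0.15
grasp_force: 61.9
```

Call:
jog_arm([
  [0,0,0,0,0,0,20],
  [0,0,0,0,0,0,40],
  [0,0,0,0,0,0,50],
  [0,0,0,0,0,0,50],
  [0,0,0,0,0,-10,50],
  [0,0,0,0,0,-40,50],
  [0,0,0,0,0,-90,50],
  [0,0,0,0,0,-140,50],
  [0,0,0,0,0,-150,50],
  [0,0,0,0,0,-150,50],
])

```text
t: 14.35
eef_pos: [0.5964, -0.2474, 0.2454]
tool_rot: [-0.0, 1.0, 0.014, 0.001]
contact_force: [0.3, 0.3, -0.5]
gripper_width: 0.584
grasp_force: 0.0
```

```bash
python3 - <<'E'
from h import *
print(bot.get_obs()['contact_force'])
p=shot('wrist','w3.png')
for t,z in dict(caddy=.01,caddy_bar=.113,caddy_lug_end=.04).items():
    print(t,[(np.round(a['xy']),round(a['score'],2),onz(p,a['xy'],z).round(4)) for a in bot.tip_of(t,p)[:2]])
E
```

```text
[ 0.30140414  0.31948894 -0.50125529]
caddy [(array([312., 206.]), 0.74, array([ 0.597 , -0.2424,  0.01  ])), (array([ 90., 187.]), 0.72, array([0.6112, 0.0013, 0.01  ]))]
caddy_bar [(array([316., 225.]), 0.73, array([ 0.5987, -0.2473,  0.113 ]))]
caddy_lug_end [(array([315., 157.]), 0.8, array([ 0.6505, -0.2451,  0.04  ]))]
```

View pics/w3.png

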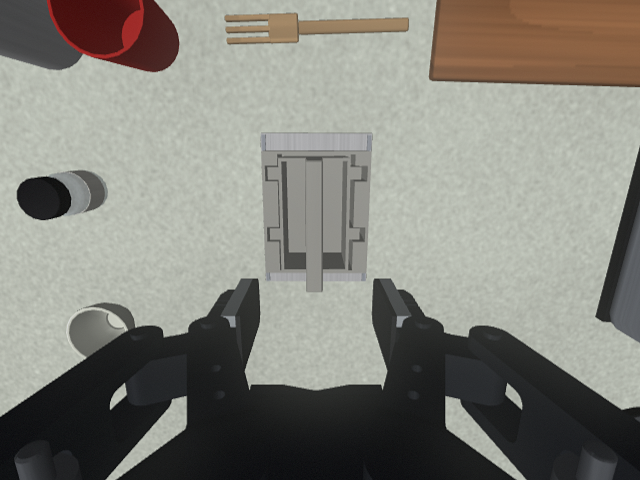

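The picture shows the caddy nested in the tub: its lugs sit in the slots at rows 173 and 234, with the lug end toward +x (315,157). The gripper is clear.

```bash
python3 -c "
from station import bot
print(bot.hand_in())"
```

```text
the job is handed in; nothing more can be done
None
```

The caddy is turned half a turn, nested on the tub's floor with its lugs in the slots, and let go; the job was handed in at about 14.4 s, and the hand-in returned no verdict.

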